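Step up an off-load tap transformer and switch its output on

ROBOT

A 6-joint arm with a two-finger parallel gripper is mounted at the origin on a cart in front of the work surface, level with it; the furniture and walls round the work are solid. World frame = base frame: x ahead of the robot, y to its left, z up, the work surface at z = 0. Lengths are in mm, angles in rad, forces in N, time in s.
With the tool pointing down it reaches from about 350 to 925 mm from the base axis. Payload 6.4 kg.
Tool frame: the origin (TCP) lies between the finger pads; the fingertips stand manip.finger_overhang ahead of it and the grasp point (between the pads) lies 6 mm ahead of it (manip.finger_overhang is the distance from the TCP to the fingertips, in mm); z points along the fingers, y is the line along which they close (so a half turn about z gives the same grasp; the last joint's range is limited). The gripper opens to 85 mm and grips with 20 to 120 N. Pads are 22 mm wide; open, the fingers measure 114 mm over their backs; the gripper's body (76 mm by 85 mm) begins 54 mm behind the grasp point. The pads swing forward as they close: fully open they stand 13 mm farther back than shut.
Start: joints at [-1.367, 0.245, 1.558, -0, 1.339, -0.174], TCP at [239.775, -604.171, 256.29] pointing down, gripper open.
Joint ranges: [-3.13, 3.13], [-1.02, 2.26], [0.13, 2.54], [-0.95, 4.09], [0.21, 2.88], [-2.74, 2.74]. Speed limits (rad/s): [2.57, 2.57, 3.14, 3.14, 3.14, 3.14].

INTERFACE

Orientations are given as a unit quaternion [x, y, z, w].
In Python, from bench import manip gives the robot as it stands. The module is installed in compiled form; this text tells all that it offers.
- The arm moves only by the tool apply_moves, never from a script. Its argument "series" is a list that holds one entry, the list of rows, each a list of 5 numbers: the shift along the tool's x, y, z in m, then the turn about the tool's z in rad, then the finger opening in m, from 0 to 0.0854. In form: [[[x, y, z, turn, gripper], ...]]. A call has 1 to 20 rows; each row is the pose to reach, as a shift and turn from the pose commanded when the call began, along the tool's axes at that moment; what a row does not reach only later rows make up. A row lasts 1/12 s, in which the tool goes at most 41.7 mm and 7.16 degrees, less where a joint would pass 70% of its speed; a pose out of reach is approached as far as the arm can. A call with a gripper value outside its range is refused whole. The fingers move at their own pace and stop on an object; "grip_force" is the grip in N (left out, the last holds). Time passes only in rows, so rows that repeat a pose let the fingers close. It gives the time, the measured TCP pose, the force, the opening and the grip force at its end, in the units of the state.
- manip.sense(): the state, without advancing time (a new reading comes with each control period).
- manip.camera(name): name is "scene" or "top" or "wrist"; returns a dict with "frame" (400x640x3 uint8, red, green, blue), "depth" (400x640 float32, mm along the optical axis (not along the pixel's ray), 0 where there is no reading), "intrinsics" (3x3 intrinsics, pixels), "R" (3x3) and "t" (3): a world point X has camera coordinates R X + t. Camera axes: x right, y down, z forward; pixel columns grow to the right and rows downward; lengths in mm; the calibration is good to about 2 mm. The wrist camera is an equidistant fisheye: a pixel r from the principal point sees the ray r / f radians off the axis. A picture is of the moment at which its call begins.
- manip.sign_off(): hands the job in; it is judged then, once.
Trained networks look in the newest picture that a camera, given by its name, has taken for a name from the list of things; names that differ only in an ending like _2 or _b are one class to them, and where a whole thing is asked for, a point or a joint stands for the part that bears it (a point fixed in the world has none). Each returns a list of dicts, best first, with "conf" (0 to 1); they miss things now and then, are a little off and sometimes report something else, mostly with a low value. They report only what shows in the picture. A call takes as long as a camera call.
- manip.search_frame(camera, query): "centre" ([x, y, z] in mm, in world coordinates, good to about 4 mm: the middle of the surface that is visible of it).
The state is a dict: "time": time; "joint_positions": joint angles; "joint_vel": joint speeds; "joint_torque": joint torques, N m; "position": TCP position; "tcp_rot": TCP orientation; "ft_force": force on the tool from outside, world axes, zero at the start; "torque": the same for the moment, N m; "gripper_width": opening from 0.0 (shut) to 1.0 (fully open); "grip_force": force on a finger pad.
Only numpy, scipy, OpenCV 4.12 (cv2) and the standard library are available. Lean on these libraries where they do the work, as an engineer would, in place of code of your own. Each camera call takes 0.05 s, during which the arm holds its last target. There are 200 camera calls.

TASK

The bench transformer's output has to go up by three taps. Its tap selector may only be moved while the output breaker is off, as it is now: turn the black bar knob on the sloping panel exactly three clicks clockwise from where it stands, then switch the breaker beside it on by swinging its black toggle all the way up the panel.

Things in the scene. Friction and masses are not known exactly. Their poses are not given: they have to be found in the camera images.
- unit: Grey steel bench unit with black end cheeks, fixed to the bench: 260 mm wide, 184 mm deep, 50 mm tall in front, 113 mm at the back (posts there 25 mm more), sloping panel facing the robot. Origin on the bench under the panel's middle; x to its back, y to its left, z up. A lamp's head hangs over the bench from z 0.5 up, x 0.54 to 0.77, y -0.24 to -0.01: keep the arm out of it.
- panel: The sloping panel, 150 mm up the slope by 260 mm wide. Origin in its middle, on the face to 1 mm; x up the slope, y to the left, z square out of the panel, leaning 25 degrees from vertical towards the robot's side. The knob's shaft is at x -4, y -58 mm, the breaker's toggle at x 0, y +72 mm.
- selector_grip (a point): On the tap selector's shaft axis, 22 mm out of the panel. Black bar knob 37 mm long, 13 mm thick (flat sides), top 36 mm above the panel; under it a 43 mm round skirt whose top is 4.5 mm above the panel. Nothing else stands over 5 mm high within 60 mm of the axis. The point turns with the knob: z out of the panel along the shaft, x along the bar to its white-lined pointer end, y across the bar.
- selector_pointer (a point): In the bar knob near its white-lined pointer end, 17 mm from the shaft axis, 22 mm out of the panel; turns with the knob. Axes as selector_grip.
- selector (a joint): Knob angle in rad, growing clockwise as seen facing the panel. Sprung clicks every 0.393 rad (22.5 degrees): seven, 0 to 2.356, a stop just past each end, seven dots round the knob (0: red, at the left). Starts in one of the first three. A click takes about 0.11 N m; let go, the knob settles in the nearest one. At 1.178 it points straight up the panel, at 0 67.5 degrees left of that.
- breaker_toggle (a joint): Angle of the breaker's toggle in rad: -0.436 is off (leaning down the panel, towards the robot's side), 0 square to the panel, +0.436 on (leaning up the panel, away from the robot). It stays where it is left. Smooth; 2 to 7 N pushes it over, more shows that it has reached its end.
- toggle_tip (a point): In the breaker's black toggle, 9 mm beyond its hinge, which lies 15 mm out of the panel. The toggle, 7 mm thick, 8 mm wide, reaches 15 mm beyond the hinge and swings along the slope; leaning off, its top is 25 mm out of the panel and 12 mm down the slope from the hinge. Breaker nose: grey, 17 mm out of the panel. Point's z: outwards along the toggle; x: down the slope when square.

How it is judged (in metres and radians):
On the way, in this order (a step that is already met when the one before it is completed fails the run):
1. the selector rests three clicks clockwise of where it started, with the breaker still off (distance of selector_pointer from where it was at the start of the episode between 0.0163 and 0.0215 m and value of joint selector above 1 rad and value of joint breaker_toggle below 0 rad and velocity of joint selector between -0.1 and 0.1 rad/s), for 0.3 s.
2. then the breaker is switched on (distance of selector_pointer from where it was at the start of the episode between 0.0163 and 0.0215 m and value of joint selector above 1 rad and value of joint breaker_toggle above 0.28 rad), for 0.2 s.
At the end, for the whole second after the job is handed in: The selector rests three clicks (67.5 degrees, within about 10) clockwise of where it started, and the breaker's toggle stands on, above +0.28 rad (all of step 2 and velocity of joint selector between -0.1 and 0.1 rad/s); the robot touches nothing.
It fails at once if the breaker is on (toggle past +0.1) while the selector is not three clicks on from its start (value of joint breaker_toggle above 0.1 rad and not (distance of selector_pointer from where it was at the start of the episode between 0.0163 and 0.0215 m and value of joint selector above 1 rad)).
It also fails if it takes over 58 s, if anything falls off the work surface, if the arm or the gripper's body presses on something with over 40 N, if the wrist force passes 120 N, or if a joint passes its speed limit or range.

## Working session

There is one attempt and no reset: what is moved stays moved. The work goes in short steps, Python scripts to look and compute and a tool call to move; the robot and the scene stay as the last step left them, time stands still between calls to the robot, and variables do not carry over. Pictures are saved under pics/ and viewed, at most 10 in all, crops included, and the job is handed in when it is done.

Besides the shell and the picture viewer there is one more tool, called after "Call:" as a command line: name --argument value ..., lists and objects as JSON in quotes. apply_moves: Moves the arm, as the interface text tells. Its arguments: {"type":"object","properties":{"series":{"type":"array","items":{"type":"array","items":{"type":"array","items":{"type":"number"}}}},"grip_force":{"type":"number"}},"required":["series"]}

```bash
mkdir -p pics; python3 - <<'E'
from bench import manip
import cv2,numpy as np
s=manip.sense(); print({k:np.round(v,3).tolist() for k,v in s.items()}, manip.finger_overhang)
for c in ["scene","top"]:
    d=manip.camera(c); cv2.imwrite(f"pics/{c}1.png",d["frame"][:,:,::-1])
    np.savez(f"{c}1.npz",**d)
    print(c,np.round(d["R"],3).tolist(),np.round(d["t"]),d["intrinsics"].tolist())
    for q in ["unit","panel","selector_grip","selector_pointer","toggle_tip"]:
        print(q,[(np.round(r["centre"],1).tolist(),round(r["conf"],2)) for r in manip.search_frame(c,q)][:3])
E
```

```text
{'time': 0.0, 'joint_positions': [-1.367, 0.246, 1.559, -0.0, 1.339, -0.174], 'joint_vel': [-0.0, 0.0, 0.001, -0.001, 0.001, -0.001], 'joint_torque': [-0.0, -42.951, -32.613, -0.0, 0.005, 0.0], 'position': [239.668, -603.627, 255.125], 'tcp_rot': [0.982, 0.188, -0.0, -0.001], 'ft_force': [-0.365, 0.105, -0.421], 'torque': [0.008, 0.05, -0.002], 'grip_force': 0.0, 'gripper_width': 1.0} 25.0
scene [[-0.881, -0.472, -0.017], [-0.333, 0.647, -0.686], [0.335, -0.599, -0.727]] [616. 169. 772.] [[385.8856970131027, 0.0, 320.91351089474983], [0.0, 385.8856970131027, 196.6467853595947], [0.0, 0.0, 1.0]]
unit [([653.2, 171.9, 84.0], 0.92)]
panel [([633.6, 149.0, 85.7], 0.87)]
selector_grip [([618.8, 83.3, 99.4], 0.8)]
selector_pointer [([615.0, 84.2, 95.2], 0.59)]
toggle_tip []
top [[-0.006, -1.0, 0.03], [-0.992, 0.003, -0.128], [0.128, -0.03, -0.991]] [134. 647. 872.] [[420.9603249596675, 0.0, 320.9661677377027], [0.0, 420.9603249596675, 191.77479447442744], [0.0, 0.0, 1.0]]
unit [([657.8, 127.4, 92.2], 0.76)]
panel []
selector_grip [([624.6, 75.7, 91.8], 0.59)]
selector_pointer [([621.8, 74.9, 101.3], 0.56)]
toggle_tip []
```

```bash
python3 - <<'E'
import cv2,numpy as np
a=cv2.imread("pics/scene1.png");b=cv2.imread("pics/top1.png")
K=np.load("top1.npz");print(K["R"])
def pr(f,X):
    d=np.load(f);c=d["R"]@X+d["t"];u=d["intrinsics"]@c;return (u[:2]/u[2])
for n,f,im in(("s","scene1.npz",a),("t","top1.npz",b)):
    p=pr(f,np.array([640,130,85.])).astype(int);print(n,p)
    x0,y0=max(p[0]-100,0),max(p[1]-75,0)
    cv2.imwrite(f"pics/{n}c.png",cv2.resize(im[y0:y0+150,x0:x0+200],None,fx=4,fy=4,interpolation=cv2.INTER_CUBIC));print(x0,y0)
E
```

```text
[[-0.0064757  -0.99954244  0.02954607]
 [-0.9917839   0.00264484 -0.12789721]
 [ 0.12776055 -0.03013154 -0.99134723]]
s [315 188]
215 113
t [322 192]
222 117
```

View pics/tc.png

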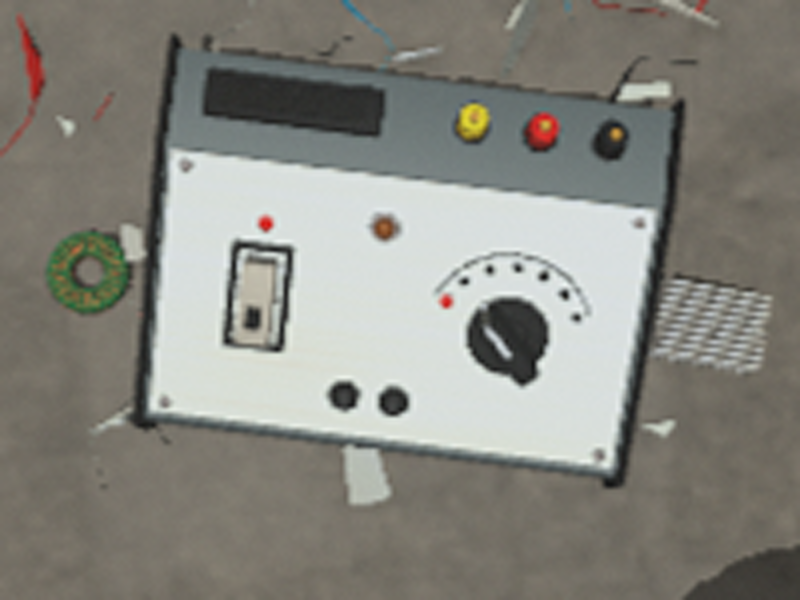

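View pics/scene1.png

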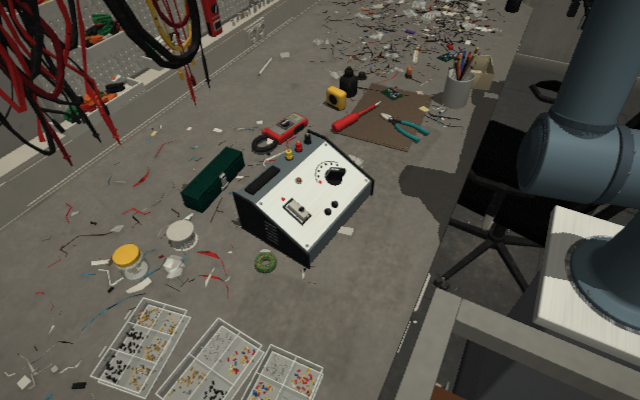

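The top crop shows the unit yawed about -7°. The knob is at about crop (508,335) with its pointer up-left, and the breaker is at (258,297) with its toggle low at (252,318). Next I fit the unit's pose from the panel's corners.

```bash
cat > h.py <<'E'
import numpy as np
from scipy.optimize import least_squares
from scipy.spatial.transform import Rotation as Ro
a=np.radians(25);ca,sa=np.cos(a),np.sin(a)
Rp=np.array([[ca,0,-sa],[0,1,0],[sa,0,ca]])   # panel -> unit
def W(u,p):  # u: x,y,yaw ; p panel coords mm
    p=np.atleast_2d(p)@Rp.T+[0,0,81.7]
    return p@Ro.from_euler('z',u[2]).as_matrix().T+[u[0],u[1],0]
def proj(d,X,fish=False):
    c=X@d["R"].T+d["t"];K=d["intrinsics"]
    q=c[:,:2]/c[:,2:]
    if fish:
        r=np.linalg.norm(q,axis=1,keepdims=True);q=q*np.arctan(r)/np.maximum(r,1e-9)
    return q*K[0,0]+K[:2,2]
def move(T,pos,yaw,s):
    """shift in tool axes (m) and turn to bring the tcp to pos (mm), tool x yaw"""
    R=Ro.from_quat(s["tcp_rot"]).as_matrix()
    y0=np.arctan2(R[1,0],R[0,0]);t=-(yaw-y0);t=(t+np.pi)%(2*np.pi)-np.pi
    return np.round(R.T@(np.array(pos)-s["position"])/1000,4),round(t,3),round(y0,3)
E
python3 - <<'E'
from h import *
d=np.load("top1.npz")
P=np.array([[75,130,0],[75,-130,0],[-75,-130,0],[-75,130,0],[0,72,8],[-4,-58,4.5]])
px=np.array([[168,150],[660,208],[620,478],[148,418],[258,297],[506,336]])/4+[222,117]
f=lambda u:((proj(d,W(u,P))-px)).ravel()
r=least_squares(f,[640,130,-.1]);print(r.x,np.round(r.fun.reshape(-1,2)*4,1))
u=r.x
print("grip",W(u,[[-4,-58,22],[-4,-58,28],[0,72,15]]))
for k in range(7):
    th=1.178-.393*k
    # pointer end & tail at top
    for sgn in(1,):
        e=[[-4+sgn*L*np.cos(th),-58+sgn*L*np.sin(th),36] for L in(17,-17)]
        print(k,np.round((proj(d,W(u,e))-[222,117])*4).tolist())
# depth plane check
D=d["depth"];dep=[]
for p in [[60,0,0],[-60,0,0],[50,100,0],[0,20,0]]:
    X=W(u,[p]);q=proj(d,X)[0].round().astype(int);print(D[q[1],q[0]],(d["R"]@X[0]+d["t"])[2])
from bench import manip
print(move(0,[400,60,260],-.13,manip.sense()))
E
```

```text
[ 6.34450554e+02  1.31074828e+02 -1.23842013e-01] [[ -9.5  -7.4]
 [ 12.5  -2.8]
 [  5.   -0.2]
 [-11.1   1.5]
 [ -0.1   5.8]
 [  3.2   2.5]]
grip [[614.46220154  75.11532995  99.94829827]
 [611.94591203  75.42855524 105.38614499]
 [637.05368027 203.3064698   95.29461681]]
0 [[482.0, 343.0], [541.0, 375.0]]
1 [[491.0, 333.0], [532.0, 384.0]]
2 [[503.0, 328.0], [520.0, 390.0]]
3 [[517.0, 327.0], [507.0, 391.0]]
4 [[529.0, 331.0], [494.0, 387.0]]
5 [[539.0, 339.0], [485.0, 379.0]]
6 [[545.0, 350.0], [479.0, 367.0]]
851.5765 849.9182246009424
886.70856 886.0003723911886
849.8509 851.5131640507243
867.8096 867.6769172561845
(array([ 0.3939, -0.5583, -0.0037]), np.float64(0.508), np.float64(0.378))
```

Call:
apply_moves --series '[[[0.394,-0.558,0,0.508,0.085],[0.394,-0.558,0,0.508,0.085],[0.394,-0.558,0,0.508,0.085],[0.394,-0.558,0,0.508,0.085],[0.394,-0.558,0,0.508,0.085],[0.394,-0.558,0,0.508,0.085],[0.394,-0.558,0,0.508,0.085],[0.394,-0.558,0,0.508,0.085],[0.394,-0.558,0,0.508,0.085],[0.394,-0.558,0,0.508,0.085],[0.394,-0.558,0,0.508,0.085],[0.394,-0.558,0,0.508,0.085],[0.394,-0.558,0,0.508,0.085],[0.394,-0.558,0,0.508,0.085],[0.394,-0.558,0,0.508,0.085],[0.394,-0.558,0,0.508,0.085],[0.394,-0.558,0,0.508,0.085],[0.394,-0.558,0,0.508,0.085],[0.394,-0.558,0,0.508,0.085],[0.394,-0.558,0,0.508,0.085]]]'

```text
time: 2.27
position: [400.1, 59.3, 256.3]
tcp_rot: [0.998, -0.065, -0.0, 0.0]
ft_force: [-0.3, -1.3, 1.1]
gripper_width: 0.997
grip_force: 0.0
```

```bash
python3 - <<'E'
from h import *
from bench import manip
s=manip.sense();print(s["time"],s["position"],s["joint_positions"],s["joint_vel"]);print(move(0,[580,90,260],-.13,s))
E
```

```text
2.2667 [400.06290752  59.25964657 256.2847148 ] [-1.34884178e-01 -3.80408565e-01  2.15106075e+00 -3.55849641e-04
  1.37095700e+00  1.56664773e+00] [-2.42674421e-02 -3.91481909e-03  4.17273548e-03  9.32808989e-04
  7.94071317e-05  1.69584510e-03]
(array([ 0.1744, -0.0539, -0.0037]), np.float64(-0.001), np.float64(-0.131))
```

Call:
apply_moves --series '[[[0.035,-0.011,0,0,0.085],[0.07,-0.022,0,0,0.085],[0.105,-0.033,0,0,0.085],[0.14,-0.044,0,0,0.085],[0.175,-0.054,0,0,0.06],[0.175,-0.054,0,0,0.04],[0.175,-0.054,0,0,0.035],[0.175,-0.054,0,0,0.035]]]'

```text
time: 2.93
position: [580.3, 89.2, 256.0]
tcp_rot: [0.998, -0.066, -0.001, 0.0]
ft_force: [-0.3, -0.2, -0.4]
gripper_width: 0.452
grip_force: 0.0
```

```bash
python3 - <<'E'
from h import *
from bench import manip
import cv2
d=manip.camera("wrist");np.savez("w1.npz",**d);cv2.imwrite("pics/w1.png",d["frame"][:,:,::-1])
for q in ["selector_grip","selector_pointer","toggle_tip","panel"]:
    print(q,[(np.round(r["centre"],1).tolist(),round(r["conf"],2)) for r in manip.search_frame("wrist",q)][:2])
u=[634.5,131,-.124]
print(d["intrinsics"],proj(d,W(u,[[-4,-58,0],[-4,-58,36],[0,72,15],[75,130,0]]),True))
s=manip.sense();print(s["time"],s["position"],s["gripper_width"])
E
```

```text
selector_grip [([621.5, 70.6, 100.4], 0.87)]
selector_pointer [([624.4, 73.6, 102.5], 0.91), ([673.8, 121.8, 104.0], 0.29)]
toggle_tip [([627.6, 203.7, 101.9], 0.69)]
panel [([640.8, 120.4, 86.5], 0.57)]
[[309.70691629   0.         313.85902584]
 [  0.         309.70691629 201.07801821]
 [  0.           0.           1.        ]] [[323.0965195  140.08838394]
 [324.28324969 162.07273806]
 [186.77032962 149.24333337]
 [121.89849038  79.14298631]]
3.1833 [580.04887699  90.30926022 257.09900988] 0.4082053122618571
```

View pics/w1.png

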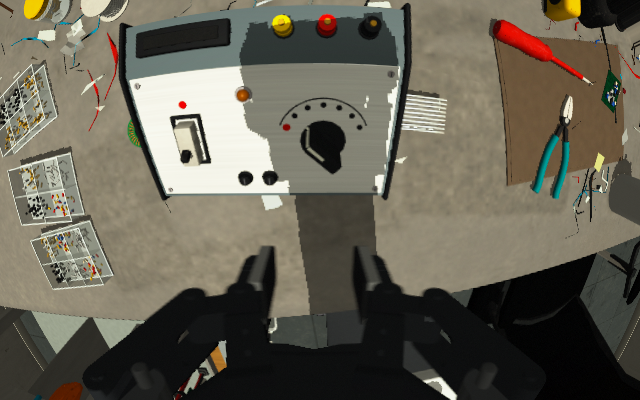

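The wrist view shows the panel, with the knob at about (322,142) and the breaker toggle tip at (185,156). I'll enlarge the knob with the seven candidate bar positions overlaid.

```bash
python3 - <<'E'
from h import *
import cv2
d=np.load("w1.npz");im=d["frame"][:,:,::-1]
u=[634.5,131,-.124]
c=cv2.resize(im[90:190,255:395],None,fx=5.6,fy=5.6,interpolation=cv2.INTER_CUBIC)
def dr(p,col):
    q=((proj(d,W(u,p),True)-[255,90]+.5)*5.6).astype(int)
    for x in q: cv2.circle(c,tuple(int(v) for v in x),3,col,-1)
t=np.linspace(0,6.28,40)
dr(np.c_[-4+21.5*np.cos(t),-58+21.5*np.sin(t),0*t+4.5],(0,255,0))
for k,col in((0,(0,0,255)),(1,(255,255,0)),(2,(255,0,255))):
    th=1.178-.393*k
    dr(np.array([[-4+L*np.cos(th),-58+L*np.sin(th),36] for L in(18,9,0,-9,-18)]),col)
cv2.imwrite("pics/w1c.png",c)
E
```

```text
(no output)
```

View pics/w1c.png

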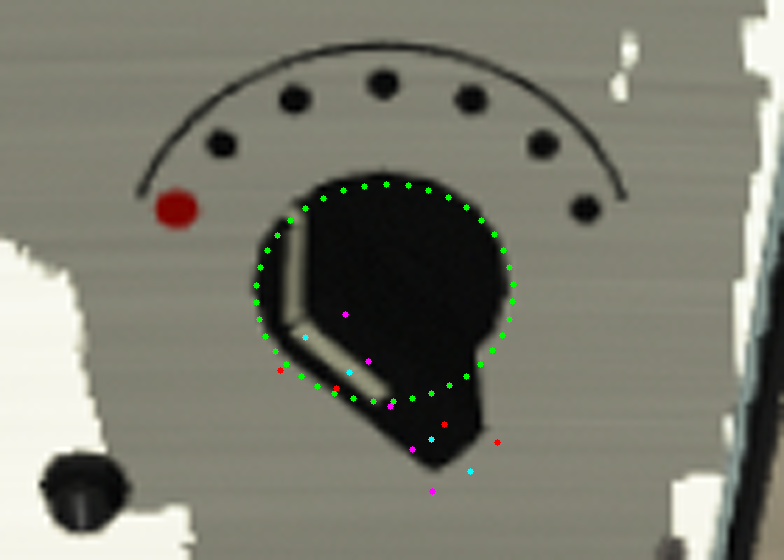

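The white line runs from the pointer end at crop (290,325) to (385,395). That matches click 1, the cyan points, so the start is 45° left of straight up and the target is click 4. The skirt fits to about 1.5 mm.

```bash
python3 - <<'E'
from h import *
from bench import manip
u=[636.2,131.8,-.124]
s=manip.sense()
g=W(u,[-4,-58,26])[0];p0=W(u,[-4,-58,0])[0];print(g,p0)
print(move(0,[g[0],g[1],p0[2]+14+25],-.124+.785,s))
E
```

```text
[614.5253138   76.05274277 103.57352942] [625.42902047  74.6937105   80.00952695]
(array([0.0359, 0.0097, 0.1381]), np.float64(-0.792), np.float64(-0.131))
```

Call:
apply_moves --series '[[[0.012,0.003,0.02,-0.12,0.036],[0.024,0.007,0.04,-0.24,0.036],[0.036,0.01,0.06,-0.36,0.036],[0.036,0.01,0.07,-0.48,0.036],[0.036,0.01,0.075,-0.6,0.036],[0.036,0.01,0.08,-0.72,0.036],[0.036,0.01,0.085,-0.79,0.036],[0.036,0.01,0.09,-0.79,0.036],[0.036,0.01,0.1,-0.79,0.036],[0.036,0.01,0.11,-0.79,0.036],[0.036,0.01,0.12,-0.79,0.036],[0.036,0.01,0.13,-0.79,0.036],[0.036,0.01,0.137,-0.79,0.036],[0.036,0.01,0.137,-0.79,0.036]]]'

```text
time: 4.35
position: [613.7, 76.1, 116.7]
tcp_rot: [0.946, 0.324, -0.002, -0.001]
ft_force: [0.1, 0.0, 0.1]
gripper_width: 0.422
grip_force: 0.0
```

```bash
python3 - <<'E'
from h import *
from bench import manip
import cv2
d=manip.camera("wrist");np.savez("w2.npz",**d);cv2.imwrite("pics/w2.png",cv2.resize(d["frame"][130:400,180:460,::-1],None,fx=2,fy=2))
s=manip.sense();print(s["time"],s["position"],s["gripper_width"],s["ft_force"])
E
```

```text
4.4 [614.3310801   76.11133323 117.87476582] 0.42285877646251374 [-0.54856879  0.37366157  0.62918719]
```

View pics/w2.png

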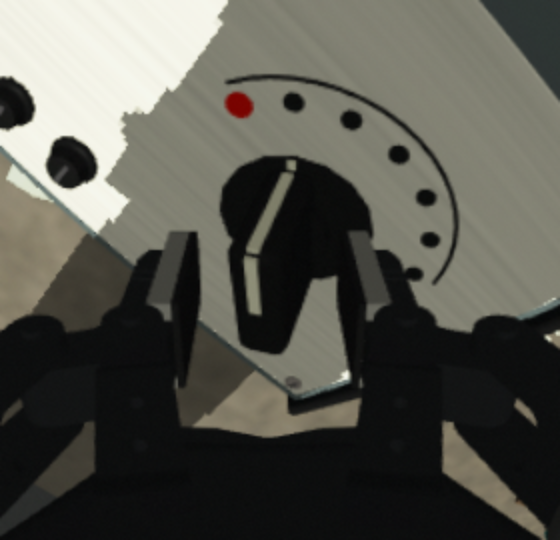

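The bar lies between the fingers and its pointer aims at the second dot, (293,102), so click 1 is confirmed. Closing now.

Call:
apply_moves --series '[[[0,0,0,0,0.02],[0,0,0,0,0.014],[0,0,0,0,0.01],[0,0,0,0,0.01],[0,0,0,0,0.01],[0,0,0,0,0.01]]]' --grip_force 25

```text
time: 4.9
position: [615.0, 76.6, 119.8]
tcp_rot: [0.946, 0.324, 0.0, -0.0]
ft_force: [-2.9, 4.5, 3.2]
gripper_width: 0.197
grip_force: 23.8
```

Call:
apply_moves --series '[[[0,0,0,0.08,0.01],[0,0,0,0.16,0.01],[0,0,0,0.24,0.01],[0,0,0,0.32,0.01],[0,0,0,0.4,0.01],[0,0,0,0.48,0.01],[0,0,0,0.56,0.01],[0,0,0,0.64,0.01],[0,0,0,0.72,0.01],[0,0,0,0.8,0.01],[0,0,0,0.88,0.01],[0,0,0,0.96,0.01],[0,0,0,1.04,0.01],[0,0,0,1.12,0.01],[0,0,0,1.19,0.01],[0,0,0,1.19,0.01],[0,0,0,1.19,0.01],[0,0,0,1.19,0.01]]]'

```text
time: 6.4
position: [615.0, 76.4, 120.5]
tcp_rot: [0.965, -0.262, -0.0, -0.001]
ft_force: [-6.8, -0.4, 6.6]
gripper_width: 0.151
grip_force: 68.7
```

Call:
apply_moves --series '[[[0,0,0,0,0.02],[0,0,0,0,0.03],[0,0,0,0,0.036],[0,0,0,0,0.036],[0,0,0,0,0.036],[0,0,0,0,0.036]]]'

```text
time: 6.9
position: [615.2, 76.0, 119.3]
tcp_rot: [0.965, -0.262, 0.0, 0.0]
ft_force: [-0.2, -0.1, -1.1]
gripper_width: 0.425
grip_force: 0.0
```

```bash
python3 - <<'E'
from h import *
from bench import manip
import cv2
d=manip.camera("wrist");np.savez("w3.npz",**d);cv2.imwrite("pics/w3.png",cv2.resize(d["frame"][130:400,180:460,::-1],None,fx=2,fy=2))
s=manip.sense();print(s["time"],s["position"],s["gripper_width"],s["ft_force"])
E
```

```text
6.95 [615.14846763  76.02795765 119.24150093] 0.4233038080392235 [ 0.42479856  0.49125985 -1.01924682]
```

View pics/w3.png

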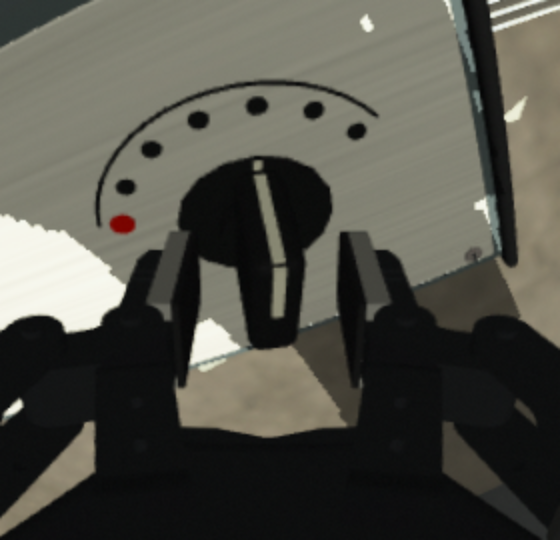

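The pointer now aims at the fifth dot, (257,105), which is click 4, three clicks on from the start. Next I raise the tool, and shut the fingers while over the breaker.

Call:
apply_moves --series '[[[0,0,-0.015,0,0.036],[0,0,-0.035,0,0.036],[0,0,-0.06,0,0.036],[0,0,-0.07,0,0],[0,0,-0.07,0,0],[0,0,-0.07,0,0]]]'

```text
time: 7.45
position: [615.2, 76.0, 189.2]
tcp_rot: [0.965, -0.262, 0.0, -0.0]
ft_force: [-1.1, 1.1, 0.1]
gripper_width: 0.01
grip_force: 0.0
```

```bash
python3 - <<'E'
from h import *
from bench import manip
u=[636.2,131.8,-.124]
s=manip.sense();print(s["time"],s["position"],s["gripper_width"])
f=np.array([11*np.cos(u[2]),11*np.sin(u[2]),-25])
for p in [[-34,72,60],[-34,72,20],[-8,72,20],[0,72,23]]:
    t=W(u,p)[0]-f;print(p,t.round(1),move(0,t,u[2],s))
E
```

```text
7.45 [615.15004003  76.02723108 189.2421335 ] 0.010258315856399783
[-34, 72, 60] [578.4 211.6 146.7] (array([-0.1002, -0.0983,  0.0425]), np.float64(-0.406), np.float64(-0.53))
[-34, 72, 20] [595.2 209.5 110.5] (array([-0.0847, -0.105 ,  0.0788]), np.float64(-0.406), np.float64(-0.53))
[-8, 72, 20] [618.6 206.5 121.4] (array([-0.0631, -0.1143,  0.0678]), np.float64(-0.406), np.float64(-0.53))
[0, 72, 23] [624.5 205.8 127.5] (array([-0.0576, -0.1167,  0.0617]), np.float64(-0.406), np.float64(-0.53))
```

Call:
apply_moves --series '[[[-0.025,-0.025,0,-0.1,0],[-0.05,-0.05,0,-0.2,0],[-0.075,-0.075,0.01,-0.3,0],[-0.1,-0.098,0.025,-0.4,0],[-0.1,-0.098,0.042,-0.406,0],[-0.1,-0.098,0.042,-0.406,0],[-0.1,-0.098,0.042,-0.406,0]]]'

```text
time: 8.03
position: [576.7, 210.9, 144.6]
tcp_rot: [0.998, -0.062, -0.003, 0.001]
ft_force: [0.8, 0.4, 0.3]
gripper_width: 0.004
grip_force: 0.0
```

```bash
python3 - <<'E'
from h import *
from bench import manip
import cv2
d=manip.camera("wrist")
u=[636.2,131.8,-.124]
im=d["frame"][:,:,::-1].copy()
c=cv2.resize(im[80:280,200:440],None,fx=3,fy=3,interpolation=cv2.INTER_CUBIC)
for p,col in(([0,72,15],(0,0,255)),([-12,72,25],(0,255,0)),([0,-58+54,0],(255,0,0)),([-4,-58,36],(255,0,255))):
    q=(proj(d,W(u,p),True)[0]-[200,80]+.5)*3;cv2.circle(c,(int(q[0]),int(q[1])),3,col,-1)
cv2.imwrite("pics/w4.png",c)
for r in manip.search_frame("wrist","toggle_tip"):print(r)
s=manip.sense();print(s["time"],s["position"],s["ft_force"])
f=np.array([11*np.cos(u[2]),11*np.sin(u[2]),-25])
for p in [[-34,72,20],[-8,72,20],[-3,72,21.5],[0,72,23],[3,72,24]]:
    t=W(u,p)[0]-f;print(p,t.round(1),move(0,t,u[2],s))
E
```

```text
{'centre': [629.9, 204.9, 101.7], 'conf': 0.69}
8.1333 [578.77210323 210.38253028 147.33377992] [ 0.21434779 -0.30880001  0.15968614]
[-34, 72, 20] [595.2 209.5 110.5] (array([ 0.0164, -0.0012,  0.0369]), np.float64(-0.002), np.float64(-0.126))
[-8, 72, 20] [618.6 206.5 121.4] (array([ 0.04  , -0.0012,  0.0259]), np.float64(-0.002), np.float64(-0.126))
[-3, 72, 21.5] [622.5 206.1 124.9] (array([ 0.0439, -0.0012,  0.0224]), np.float64(-0.002), np.float64(-0.126))
[0, 72, 23] [624.5 205.8 127.5] (array([ 0.046 , -0.0012,  0.0198]), np.float64(-0.002), np.float64(-0.126))
[3, 72, 24] [626.8 205.5 129.7] (array([ 0.0483, -0.0012,  0.0176]), np.float64(-0.002), np.float64(-0.126))
```

View pics/w4.png

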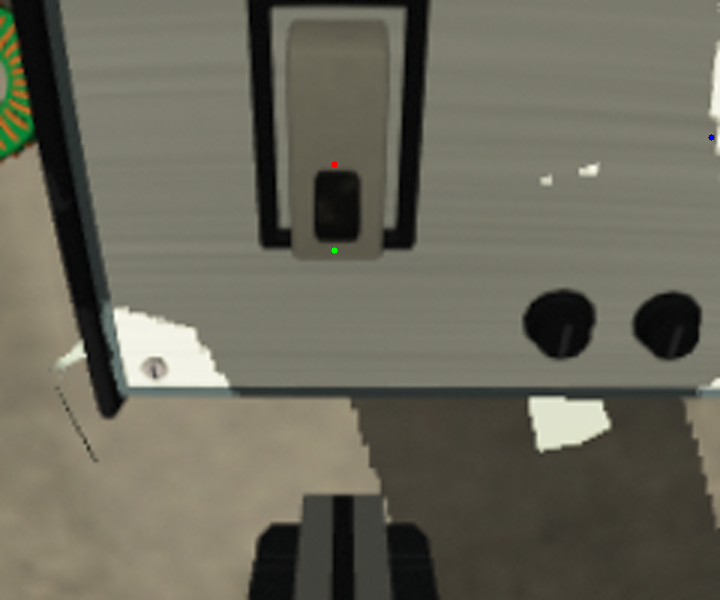

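The toggle is at crop (337,205), close to the prediction (hinge red, tip green), and the shut fingers are in line with it in y. I push up the slope.

Call:
apply_moves --series '[[[0.008,-0.001,0.015,0,0],[0.014,-0.001,0.03,0,0],[0.0165,-0.001,0.037,0,0],[0.0165,-0.001,0.037,0,0],[0.021,-0.001,0.035,0,0],[0.026,-0.001,0.0325,0,0],[0.031,-0.001,0.03,0,0],[0.0355,-0.001,0.028,0,0],[0.04,-0.001,0.026,0,0],[0.04,-0.001,0.026,0,0]]]'

```text
time: 8.97
position: [618.5, 207.4, 122.3]
tcp_rot: [0.998, -0.062, -0.0, -0.0]
ft_force: [-1.0, -0.2, 0.6]
gripper_width: -0.002
grip_force: 0.9
```

Call:
apply_moves --series '[[[0.002,0,-0.0015,0,0],[0.004,0,-0.0035,0,0],[0.005,0,-0.005,0,0],[0.006,0,-0.006,0,0],[0.006,0,-0.006,0,0]]]'

```text
time: 9.38
position: [622.5, 206.6, 126.1]
tcp_rot: [0.998, -0.062, -0.002, 0.0]
ft_force: [-6.2, 0.3, -0.4]
gripper_width: 0.001
grip_force: 3.0
```

Contact, so I keep pushing horizontally.

Call:
apply_moves --series '[[[0.001,0,0,0,0],[0.002,0,-0.0005,0,0],[0.003,0,-0.001,0,0],[0.003,0,-0.001,0,0]]]'

```text
time: 9.72
position: [622.9, 206.6, 126.1]
tcp_rot: [0.998, -0.062, -0.006, 0.0]
ft_force: [-13.7, 1.9, 1.8]
gripper_width: -0.003
grip_force: 7.1
```

Call:
apply_moves --series '[[[0.001,0,-0.0005,0,0],[0.002,0,-0.001,0,0],[0.002,0,-0.001,0,0],[0.002,0,-0.001,0,0]]]'

```text
time: 10.05
position: [623.1, 206.5, 126.1]
tcp_rot: [0.998, -0.062, -0.009, 0.001]
ft_force: [-18.6, 2.2, 1.8]
gripper_width: -0.0
grip_force: 9.3
```

The force climbs with no travel, which means an end stop. I back off and look.

Call:
apply_moves --series '[[[-0.01,0,0,0,0],[-0.03,0,-0.01,0,0],[-0.05,0,-0.03,0,0],[-0.055,0,-0.06,0,0],[-0.055,0,-0.06,0,0],[-0.055,0,-0.06,0,0]]]'

```text
time: 10.55
position: [576.4, 212.9, 192.4]
tcp_rot: [0.998, -0.062, 0.003, -0.001]
ft_force: [-0.1, 0.0, 0.3]
gripper_width: 0.001
grip_force: 0.0
```

```bash
python3 - <<'E'
from h import *
from bench import manip
import cv2
d=manip.camera("wrist")
u=[636.2,131.8,-.124]
print(proj(d,W(u,[[0,72,15],[-4,-58,20]]),True))
cv2.imwrite("pics/w5.png",cv2.resize(d["frame"][50:250,200:500,::-1],None,fx=2.6,fy=2.6,interpolation=cv2.INTER_CUBIC))
s=manip.sense();print(s["time"],s["position"],s["ft_force"])
E
```

```text
[[314.9076568  128.25887918]
 [485.50697264 143.56209692]]
10.6 [575.56134877 212.66361082 190.58489364] [ 0.3005049  -0.64158884 -0.46175631]
```

View pics/w5.png

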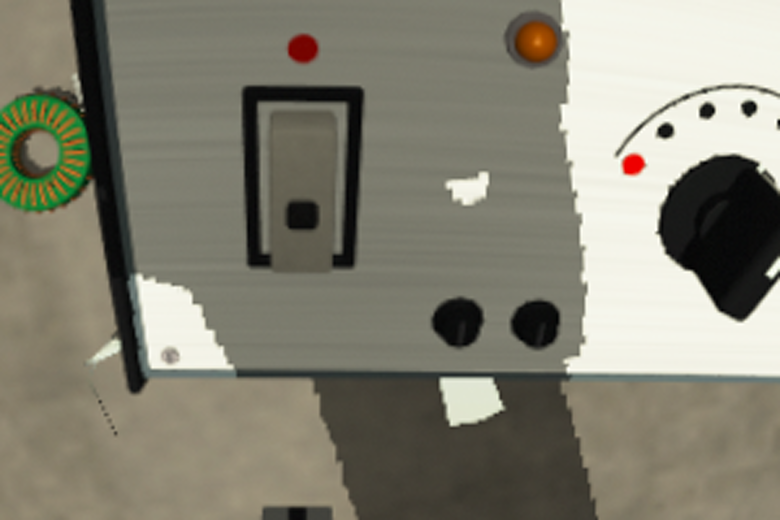

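```bash
python3 - <<'E'
from h import *
from bench import manip
d=manip.camera("wrist");u=[636.2,131.8,-.124]
for th in(-.436,-.2,0,.2,.436):
    p=[[L*np.sin(th)+s*3.5*np.cos(th),72,15+L*np.cos(th)-s*3.5*np.sin(th)] for L in(4,15) for s in(-1,1)]
    print(th,((proj(d,W(u,p),True)-[200,50]+.5)*2.6).round().tolist())
for c in("wrist","scene","top"):
    if c!="wrist": manip.camera(c)
    print(c,[(np.round(r["centre"],1),r["conf"]) for r in manip.search_frame(c,"toggle_tip")])
print(W(u,[[9*np.sin(t),72,15+9*np.cos(t)] for t in(-.436,0,.436)]))
E
```

```text
-0.436 [[298.0, 221.0], [298.0, 205.0], [298.0, 256.0], [298.0, 241.0]]
-0.2 [[298.0, 221.0], [298.0, 201.0], [298.0, 250.0], [298.0, 229.0]]
0 [[298.0, 220.0], [298.0, 197.0], [298.0, 242.0], [298.0, 218.0]]
0.2 [[298.0, 218.0], [298.0, 193.0], [298.0, 232.0], [298.0, 206.0]]
0.436 [[298.0, 215.0], [298.0, 189.0], [298.0, 219.0], [298.0, 191.0]]
wrist [(array([635.8, 206.3, 107.3]), 0.63)]
scene []
top []
[[631.97498245 204.8837086  101.08199607]
 [635.04017809 204.50166423 103.45138689]
 [638.81157024 204.03159989 104.29461631]]
```

The toggle shows end-on at crop (303,214), about 29 px tall. The model predicts 30 px fully on and 45 px when square, so it is on. The knob has not been touched since, and the arm is clear.

```bash
python3 -c "
from bench import manip
print(manip.sign_off())"
```

```text
the job is handed in; nothing more can be done
None
```

I turned the selector three clicks clockwise (second dot to fifth), then pushed the breaker toggle up to its end stop. In the last picture the toggle stands fully on, and I handed the job in with the arm clear; sign-off gave no verdict.

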